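# Close and load the jar flow rack

## Robot

A 7-joint arm with a two-finger parallel gripper is mounted at the origin on a cart in front of the work surface, level with it; the furniture and walls round the work are solid. World frame = base frame: x ahead of the robot, y to its left, z up, the work surface at z = 0. Lengths are in m, angles in rad, forces in N, time in s.
With the tool pointing down it reaches from about 0.4 to 0.9 m from the base axis. Payload 5.5 kg.
Tool frame: the origin (TCP) lies at the very end of the fingers, on their centre line; the grasp point (between the pads) lies 19 mm behind it; z points along the fingers, y is the line along which they close (so a half turn about z gives the same grasp; the last joint's range is limited). The gripper opens to 92 mm and grips with 3 to 60 N. Pads are 19 mm wide; open, the fingers measure 130 mm over their backs; the gripper's body (75 mm by 190 mm) begins 47 mm behind the grasp point.
Start: joints at [1.413, 0.501, -0.427, 1.55, 0.221, 1.138, -0.21], TCP at [0.266, -0.593, 0.227] pointing down, gripper open.
Joint ranges: [-2.88, 2.88], [-0.31, 2.03], [-1.54, 1.56], [0.2, 2.42], [-1.41, 4.55], [0.19, 2.02], [-2.57, 2.57]. Speed limits (rad/s): [2.57, 2.57, 3.14, 3.14, 3.14, 3.14, 3.14].

## Interface

Orientations are given as a rotation vector (axis times angle).
In Python, from station import * gives the robot as it stands.
- The arm moves only by the tool servo_tool, never from a script. Its argument "moves" is a list of rows, each a list of 4 numbers: the shift along the tool's x, y, z in units of 40 mm (1.0 is 40 mm), then the turn about the tool's z in units of 8 degrees (1.0 is 8 degrees). In form: [[tx, ty, tz, spin], ...]. A call has 1 to 8 rows; each row is the pose to reach, as a shift and turn from the pose commanded when the call began, along the tool's axes at that moment; what a row does not reach only later rows make up. A row lasts 1/8 s, in which the tool goes at most 62.5 mm and 10.7 degrees, less where a joint would pass 70% of its speed; a pose out of reach is approached as far as the arm can. A call with a gripper value outside its range is refused whole. "grip" is the finger opening in mm, from 0 to 91.8, set as the call begins (left out, the last holds). The fingers move at their own pace and stop on an object; "squeeze" is the grip in N (left out, the last holds). Time passes only in rows, so rows that repeat a pose let the fingers close. It gives the time, the measured TCP pose, the force, the opening and the grip force at its end, in the units of the state.
- observe(): the state, without advancing time (a new reading comes with each control period).
- camera(name): name is "scene" or "top"; returns a dict with "frame" (480x640x3 uint8, blue, green, red), "z_map" (480x640 float32, m along the optical axis (not along the pixel's ray), 0 where there is no reading), "fx", "fy", "cx", "cy" (pixels), "R" (3x3) and "t" (3): a world point X has camera coordinates R X + t. Camera axes: x right, y down, z forward; pixel columns grow to the right and rows downward; lengths in m; the calibration is good to about 2 mm. A picture is of the moment at which its call begins.
- hand_in(): hands the job in; it is judged then, once.
The state is a dict: "t": time; "joint_pos": joint angles; "qvel": joint speeds; "joint_efforts": joint torques, N m; "eef_pos": TCP position; "ee_rot": TCP orientation; "ft_force": force on the tool from outside, world axes, zero at the start; "moment": the same for the moment, N m; "opening": finger opening in m; "gripper_force": force on a finger pad.
Only numpy, scipy, OpenCV 4.12 (cv2) and the standard library are available. Lean on these libraries where they do the work, as an engineer would, in place of code of your own. Each camera call takes 0.05 s, during which the arm holds its last target. There are 200 camera calls.

## Task

Get the two-lane roller rack ready for use: first take the stop plate by its orange grip out of the wooden stand and slide it down into the slot across the rack's low end until it is fully home. Then load every jar that stands to the left of the rack (not the two kept with the paint cans at the back of the table), upright with its lid up, at the high end of the lane marked by the disc of its lid colour (gold or silver), and let it slide down, so that in each lane the jars stand in a closed row against the plate. Leave the blue tape roll and the card stack where they are.

Things in the scene. Friction and masses are not known exactly. Their poses are not given: they have to be found in the camera images.
- rack: fixed two-lane roller rack, blue and aluminium, about 355 long, 215 wide, 180 high at the high end; origin under its middle, x along the lanes, downhill, z up. Lanes at y = +50 and -50: slope 24 degrees, 68 wide between guides standing only 10 above the rollers, from x = -165 to the slot at x = 137. The rollers run freely: a jar let go on them slides down by itself
- gate_seat (a point): middle of the bottom of the slot across the rack's low end, 20 above the table; x downhill, y along the slot, z up. Open upward: 9 wide in x, 206 long in y between two blue end posts, which alone guide the last 14 mm or less of the plate at each end; their flared tops reach 73 above this point. The jars may lean the plate a little in it
- tag_gold: gold-coloured disc, 30 across, 4 thick, lying on the blue header board at the rack's high end, on the centreline of the lane for gold-lidded jars; origin mid-underside, about 173 above the table. The two discs may change sides from start to start
- tag_silver: silver-grey disc on the header board, of the same size, that marks the lane for silver-lidded jars
- gold_load (a point): loading spot on the roller tops of the lane for gold-lidded jars, on its centreline, 78 (level) downhill of the gold disc's middle; x points downhill along the rollers, y across the lane, z square to the rollers, up, so it leans 0.42 rad downhill from vertical. The stop plate's upper edge will be about 248 down the lane from here; the lane begins 66 uphill of it; a row of three jars still leaves this spot free
- silver_load (a point): the same spot, with the same axes, on the lane for silver-lidded jars, 78 downhill of the silver disc
- plate_grip (a point): middle of the orange grip on top of the stop plate: grip 12 thick (x) by 36 long (y), spanning 22 below to 20 above this point. The plate below it is aluminium, 5 thick in x, 190 long in y, 50 high; z up. 0.12 kg
- plate_foot (a point): middle of the bottom edge of the stop plate, 74 below plate_grip, same axes; when the plate is fully home it coincides with gate_seat (either way round)
- stand_slot (a point): middle of the bottom of the slot in the fixed wooden stand where the plate waits upright: slot 7 wide (x), cheeks 160 long (y) and 29 high above this point, which is 8 above the table; stand 56x170x37 overall
- gold1_mid (a point): centre, half-way up (25 mm above its foot), of a small white lidded jar with a gold lid, 59 across, 50 high, about 0.09 kg; z is its axis, up through the lid. May be absent
- gold2_mid (a point): centre, half-way up (25 mm above its foot), of a small white lidded jar with a gold lid, 59 across, 50 high, about 0.09 kg; z is its axis, up through the lid. May be absent
- gold3_mid (a point): centre, half-way up (25 mm above its foot), of a small white lidded jar with a gold lid, 59 across, 50 high, about 0.09 kg; z is its axis, up through the lid. May be absent
- silver1_mid (a point): centre, half-way up (22 mm above its foot), of a small white lidded jar with a silver-grey lid, 53 across, 44 high, about 0.09 kg; z is its axis, up through the lid. May be absent
- silver2_mid (a point): centre, half-way up (22 mm above its foot), of a small white lidded jar with a silver-grey lid, 53 across, 44 high, about 0.09 kg; z is its axis, up through the lid. May be absent
- silver3_mid (a point): centre, half-way up (22 mm above its foot), of a small white lidded jar with a silver-grey lid, 53 across, 44 high, about 0.09 kg; z is its axis, up through the lid. May be absent
- tape_blue: roll of narrow blue tape lying flat, 66 across, 10 high; a bystander to leave alone; origin at the middle of its underside
- cards: stack of printed cards, 61x99x12; a bystander to leave alone; origin at the middle of its underside
Things that resemble listed ones, but are neither listed nor needed, are in the scene too. There is more than one size of the part that bears plate_grip; the job needs the larger.

How it is judged:
By the outcome, as a careful person would: the job done as asked, in the order asked, and still so for the second after the job is handed in, with the robot touching nothing.
Of gold1, silver1, gold2, silver2, gold3, silver3 only 4 to 6 are there at a start; the rules pass over those that are not, and their reading is None.
At some moment in a run one of gold1, silver1, gold2, silver2, gold3, silver3 may be knocked a few centimetres aside while the robot is not near it.
It also fails if it takes over 210 s, if anything falls off the work surface, if the arm or the gripper's body presses on something with over 40 N, if the wrist force passes 120 N, or if a joint passes its speed limit or range.

## Working session

There is one attempt and no reset: what is moved stays moved. The work goes in short steps, Python scripts to look and compute and a tool call to move; the robot and the scene stay as the last step left them, time stands still between calls to the robot, and variables do not carry over. Pictures are saved under pics/ and viewed, at most 14 in all, crops included, and the job is handed in when it is done.

Besides the shell and the picture viewer there is one more tool, called in YAML: its name, and indented under it one key for each argument. servo_tool: Moves the arm, as the interface text tells. Its arguments: {"type":"object","properties":{"moves":{"type":"array","items":{"type":"array","items":{"type":"number"}}},"grip":{"type":"number"},"squeeze":{"type":"number"}},"required":["moves"]}

```bash
ls; mkdir -p pics; python3 - <<'E'
from station import *
import cv2
for n in("scene","top"):
    c=camera(n); cv2.imwrite(f"pics/{n}0.png",c["frame"]); print(n,c["fx"],c["cx"],c["cy"],c["R"],c["t"], -c["R"].T@c["t"])
s=observe(); print(s)
E
```

```text
pics
scene 521.6827967820989 321.52682942028116 237.90271900414024 [[-5.51473407e-01 -8.34192404e-01 -3.38769234e-04]
 [-6.49217536e-01  4.29443943e-01 -6.27769457e-01]
 [ 5.23825995e-01 -3.45978226e-01 -7.78399251e-01]] [0.26450235 0.45552235 1.24288648] [-0.20945713  0.4550362   1.25351453]
top 480.303917785176 324.0076416357295 237.74650694195014 [[ 0.00738359 -0.99996269 -0.00448253]
 [-0.99511451 -0.00690631 -0.09848563]
 [ 0.098451    0.00518781 -0.99512838]] [-0.03919989  0.5598577   1.49374418] [ 0.41035136 -0.04308114  1.54142944]
{'t': 0.1, 'joint_pos': array([ 1.41317168,  0.50174959, -0.42684016,  1.55131799,  0.22082371,
        1.13829266, -0.21027341]), 'qvel': array([ 0.00076016, -0.0018163 ,  0.00073488, -0.00219308, -0.00026476,
        0.00050801, -0.00071665]), 'joint_efforts': array([-1.04402899e-02, -5.67879152e+01, -5.83841443e+00, -2.79913402e+01,
       -6.90895552e-02,  2.41237879e-02,  4.96867187e-05]), 'eef_pos': array([ 0.26525968, -0.59274045,  0.22579921]), 'ee_rot': array([-3.07062541e+00, -6.55977805e-01,  4.69238589e-04]), 'ft_force': array([-0.05345975,  0.00883291,  0.66788048]), 'moment': array([ 0.01568188,  0.00380588, -0.02233203]), 'gripper_force': 0.0, 'opening': 0.09170485146995182}
```

View pics/scene0.png

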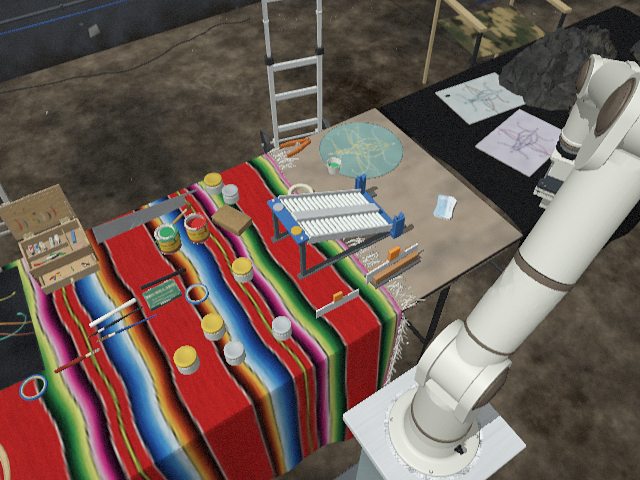

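View pics/top0.png

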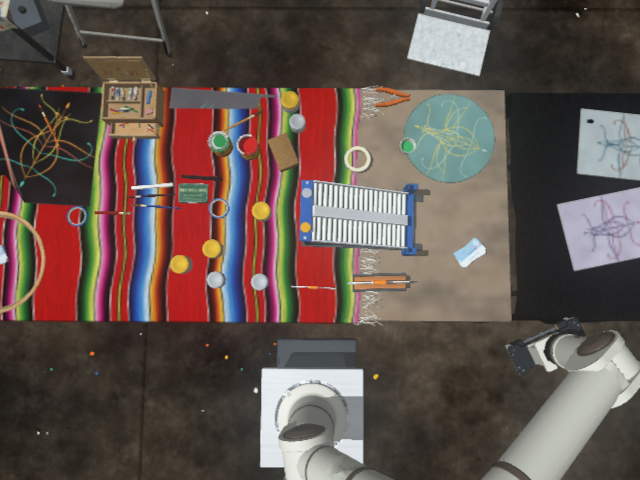

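The top view shows five jars left of the rack: gold at (261,211), (211,248) and (180,264), silver at (215,280) and (259,282). The two kept jars are at (289,100) and (298,122). The rack runs downhill to the right, with the gold disc near (305,228) and the silver one near (307,193). A plate stands in the wooden stand at (380,282), and a decoy plate is at (313,287).

```bash
cat > h.py <<'E'
from station import *
import numpy as np, cv2
from scipy.spatial.transform import Rotation as Ro
def plane(c,u,v,z):
    d=np.array([(u-c["cx"])/c["fx"],(v-c["cy"])/c["fy"],1.]); C=-c["R"].T@c["t"]; d=c["R"].T@d
    return C+d*(z-C[2])/d[2]
def cloud(c):
    v,u=np.mgrid[:480,:640]; z=c["z_map"]
    P=np.stack([(u-c["cx"])/c["fx"]*z,(v-c["cy"])/c["fy"]*z,z],-1)-c["t"]
    return P@c["R"]
def blobs(m,amin=8):
    n,l,st,ce=cv2.connectedComponentsWithStats(m.astype(np.uint8))
    return [(l==i,ce[i],st[i]) for i in range(1,n) if st[i][4]>=amin]
def proj(c,X):
    p=c["R"]@np.asarray(X)+c["t"]; return p[0]/p[2]*c["fx"]+c["cx"],p[1]/p[2]*c["fy"]+c["cy"]
E
python3 - <<'E'
from h import *
for n in("top","scene"):
    c=camera(n); P=cloud(c); h=cv2.cvtColor(c["frame"],cv2.COLOR_BGR2HSV); H,S,V=[h[...,i].astype(int) for i in range(3)]
    W=(P[...,0]>.25)&(P[...,0]<1.2)&(P[...,1]>-.6)&(P[...,1]<.75)&(c["z_map"]>0)
    for name,m in dict(gold=(H>17)&(H<30)&(S>100)&(V>120)&(P[...,2]>.03),grey=(S<40)&(V>120)&(P[...,2]>.03),orange=(H>5)&(H<17)&(S>170)&(V>150)&(P[...,2]>.03),blue=(H>100)&(H<125)&(S>130)&(P[...,2]>.03)).items():
        for b,ce,st in blobs(m&W,6):
            q=P[b]; print(n,name,ce.round(1),st[4],np.median(q,0).round(3),"min",q.min(0).round(3),"max",q.max(0).round(3))
    im=c["frame"]
    cr=im[170:305,160:430] if n=="top" else im[160:380,160:430]
    cv2.imwrite(f"pics/{n}1.png",cv2.resize(cr,None,fx=2.9 if n=="top" else 2.7,fy=2.9 if n=="top" else 2.7,interpolation=cv2.INTER_CUBIC))
E
```

```text
top gold [124.3  91.8] 6 [1.024 0.609 0.054] min [1.018 0.609 0.046] max [1.031 0.612 0.059]
top gold [289.4  99.5] 251 [1.004 0.08  0.049] min [0.977 0.051 0.032] max [1.034 0.107 0.058]
top gold [116.9 112.8] 30 [0.957 0.635 0.049] min [0.952 0.612 0.041] max [0.961 0.655 0.058]
top gold [260.9 210.2] 257 [0.644 0.163 0.049] min [0.615 0.135 0.038] max [0.671 0.192 0.058]
top gold [305.1 227. ] 69 [0.576 0.019 0.177] min [0.564 0.004 0.169] max [0.588 0.03  0.186]
top gold [211.6 248. ] 267 [0.523 0.315 0.049] min [0.495 0.288 0.039] max [0.552 0.343 0.058]
top gold [179.3 263.6] 263 [0.473 0.414 0.049] min [0.448 0.385 0.04 ] max [0.501 0.442 0.059]
top grey [116.7  87.8] 6 [1.036 0.634 0.057] min [1.031 0.63  0.042] max [1.046 0.643 0.06 ]
top grey [135.2  91.1] 38 [1.027 0.574 0.057] min [1.005 0.567 0.038] max [1.044 0.587 0.063]
top grey [129.7  93.1] 31 [1.019 0.591 0.058] min [0.998 0.586 0.042] max [1.042 0.603 0.063]
top grey [112.2  93.5] 6 [1.019 0.649 0.051] min [1.014 0.645 0.044] max [1.025 0.657 0.063]
top grey [117.2  96.4] 16 [1.007 0.631 0.058] min [0.996 0.622 0.
[... 7017 characters left out ...]
233.2 349.8] 328 [0.424 0.306 0.044] min [0.399 0.28  0.03 ] max [0.453 0.33  0.053]
scene grey [186.7 367.4] 33 [0.448 0.425 0.035] min [0.444 0.405 0.031] max [0.461 0.442 0.041]
scene orange [392.1 252.3] 54 [ 0.419 -0.192  0.1  ] min [ 0.413 -0.216  0.065] max [ 0.425 -0.184  0.107]
scene orange [337.1 294.8] 26 [0.403 0.001 0.068] min [ 0.4   -0.013  0.041] max [0.408 0.012 0.074]
scene blue [360.4 181.9] 131 [ 0.711 -0.303  0.066] min [ 0.702 -0.322  0.031] max [ 0.725 -0.288  0.099]
scene blue [287.5 221.2] 448 [0.62  0.022 0.174] min [ 0.533 -0.002  0.109] max [0.714 0.037 0.181]
scene blue [398.  223.1] 173 [ 0.51  -0.294  0.067] min [ 0.504 -0.317  0.031] max [ 0.527 -0.28   0.096]
```

View pics/top1.png

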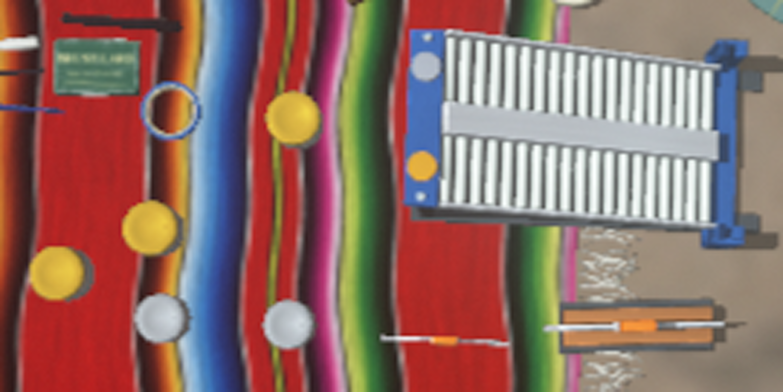

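View pics/scene1.png

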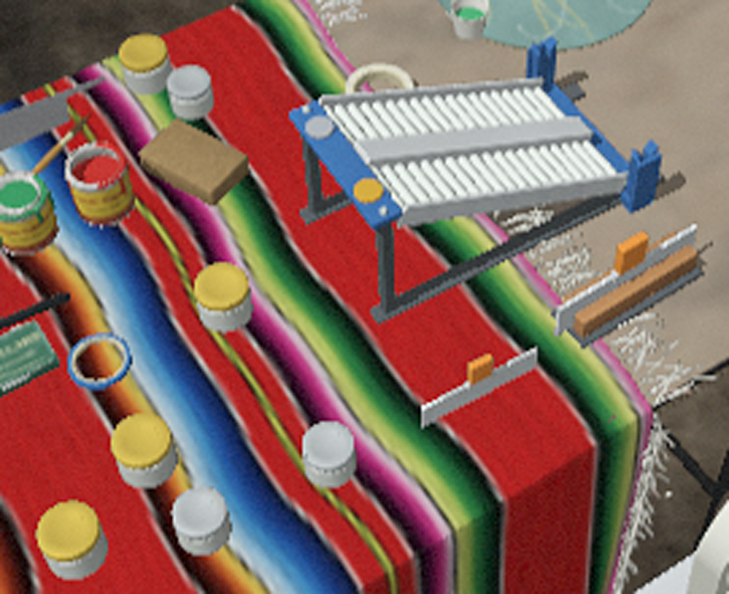

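The crops confirm the layout. The large plate (190 long) is in the stand. The gold disc is on the near lane, x about 0.575, and the silver disc on the far lane, x about 0.675. Next I'll refine the rack yaw, slot and plate, and write a move-planning helper.

```bash
cat >> h.py <<'E'
def to(x,y,z,yaw=None):
    """units row taking measured TCP to target; yaw (deg) of tool x in world"""
    s=observe(); M=Ro.from_rotvec(s["ee_rot"]).as_matrix()
    d=M.T@(np.array([x,y,z])-s["eef_pos"])/.04
    cy=np.degrees(np.arctan2(M[1,0],M[0,0])); sp=0 if yaw is None else -((yaw-cy+180)%360-180)/8
    print("row",d.round(2),round(sp,2),"| now",s["eef_pos"].round(4),"yaw",round(cy,1),"tilt",M[2].round(3),"t",s["t"])
E
python3 - <<'E'
from h import *
tags={}
for n in("top","scene"):
    c=camera(n); P=cloud(c); h=cv2.cvtColor(c["frame"],cv2.COLOR_BGR2HSV); H,S,V=[h[...,i].astype(int) for i in range(3)]
    X,Y,Z=P[...,0],P[...,1],P[...,2]
    hd=(Y>-.01)&(Y<.05)&(X>.53)&(X<.72)&(Z>.15)
    for nm,m in(("gold",hd&(H>17)&(H<30)&(S>100)),("silver",hd&(S<40)&(V>120))):
        b=max(blobs(m),key=lambda b:b[2][4]); print(n,nm,b[2][4],plane(c,*b[1],.177).round(4),np.median(Z[b[0]]))
    for nm,xr in(("near",(.48,.55)),("far",(.69,.75))):
        m=(H>100)&(H<125)&(S>110)&(X>xr[0])&(X<xr[1])&(Y<-.26)&(Y>-.34)&(Z>.06)
        q=P[m]; print(n,nm,len(q),q.mean(0).round(4),q.min(0).round(3),q.max(0).round(3))
        v,u=np.nonzero(m); print("  px",u.min(),u.max(),v.min(),v.max())
    for nm,m in(("plate",(S<60)&(V>120)&(X>.405)&(X<.44)&(Y<-.1)&(Y>-.31)&(Z>.046)&(Z<.07)),("grip",(H>5)&(H<17)&(S>150)&(V>120)&(X>.4)&(X<.44)&(Y<-.16)&(Y>-.24)&(Z>.075))):
        q=P[m]; k=np.polyfit(q[:,1],q[:,0],1); print(n,nm,len(q),q.mean(0).round(4),"dx/dy",k[0].round(4), q.min(0).round(3),q.max(0).round(3))
        b=max(blobs(m),key=lambda b:b[2][4]); 
        if nm=="grip": print(plane(c,*b[1],.098))
to(.421,-.203,.22,90)
E
```

```text
top gold 70 [0.5759 0.0184 0.177 ] 0.17688730631020974
top silver 182 [ 0.6131 -0.0061  0.177 ] 0.16455712748644485
top near 61 [ 0.5168 -0.2991  0.0833] [ 0.508 -0.314  0.062] [ 0.529 -0.283  0.098]
  px 405 416 247 254
top far 55 [ 0.7159 -0.3041  0.0827] [ 0.706 -0.318  0.061] [ 0.723 -0.29   0.098]
  px 406 417 184 190
top plate 77 [ 0.4217 -0.1974  0.0576] dx/dy -0.0337 [ 0.418 -0.298  0.048] [ 0.425 -0.11   0.066]
top grip 47 [ 0.4227 -0.2027  0.0997] dx/dy -0.0188 [ 0.418 -0.219  0.082] [ 0.427 -0.187  0.109]
[ 0.4226924  -0.20287594  0.098     ]
scene gold 76 [0.5749 0.0191 0.177 ] 0.1778688103366735
scene silver 223 [0.6182 0.0039 0.177 ] 0.17178905517165324
scene near 105 [ 0.513  -0.2975  0.0784] [ 0.505 -0.315  0.06 ] [ 0.528 -0.282  0.097]
  px 393 404 212 226
scene far 85 [ 0.7122 -0.3027  0.0778] [ 0.704 -0.318  0.06 ] [ 0.726 -0.289  0.099]
  px 355 365 174 185
scene plate 177 [ 0.4199 -0.1985  0.0553] dx/dy -0.0336 [ 0.414 -0.301  0.046] [ 0.428 -0.108  0.067]
scene grip 94 [ 0.4181 -0.2001  0.0935] dx/dy 0.0197 [ 0.413 -0.22   0.075] [ 0.426 -0.183  0.109]
[ 0.41562992 -0.19751842  0.098     ]
row [ 7.53 -7.31  0.16] -8.24 | now [ 0.2654 -0.5931  0.2264] yaw 24.1 tilt [ 0.    -0.001 -1.   ] t 0.3
```

servo_tool:
  moves:
    - [1,-1,0,-1.1]
    - [2,-2,0,-2.2]
    - [3,-3,0,-3.3]
    - [4,-4,0,-4.4]
    - [5,-5,0,-5.5]
    - [6,-6,0.1,-6.6]
    - [7,-7,0.1,-7.7]
    - [7.5,-7.3,0.1,-8.5]
  grip: 50
  squeeze: 25

```text
t: 1.3
eef_pos: [0.4209, -0.2006, 0.2231]
ee_rot: [2.169, 2.271, -0.0]
ft_force: [-0.0, -1.2, 0.4]
opening: 0.05
gripper_force: 0.0
```

```bash
python3 - <<'E'
from h import *
to(.421,-.202,.063,92); print(observe()["joint_pos"].round(2))
E
```

```text
row [-0.03 -0.    4.  ] 0.08 | now [ 0.4209 -0.2006  0.2231] yaw 92.6 tilt [-0.001  0.    -1.   ] t 1.3
[ 1.16  0.23 -0.87  1.99  0.21  1.01  0.24]
```

servo_tool:
  moves:
    - [-0.03,0,0.7,0.1]
    - [-0.03,0,1.7,0.1]
    - [-0.03,0,2.7,0.1]
    - [-0.03,0,3.4,0.1]
    - [-0.03,0,3.8,0.1]
    - [-0.03,0,4,0.1]
    - [-0.03,0,4,0.1]

```text
t: 2.17
eef_pos: [0.4204, -0.2055, 0.063]
ee_rot: [2.196, 2.247, 0.0]
ft_force: [0.2, 0.1, 0.4]
opening: 0.0499
gripper_force: 0.0
```

servo_tool:
  moves:
    - [0,0,0,0]
    - [0,0,0,0]
    - [0,0,0,0]
    - [0,0,0,0]
    - [0,0,0,0]
    - [0,0,0,0]
  grip: 0
  squeeze: 30

```text
t: 2.92
eef_pos: [0.4208, -0.2055, 0.0629]
ee_rot: [2.195, 2.246, 0.001]
ft_force: [1.7, -0.7, -1.4]
opening: 0.0117
gripper_force: 30.0
```

servo_tool:
  moves:
    - [0,0,-0.3,0]
    - [0,0,-0.7,0]
    - [0,0,-1.2,0]
    - [0,0,-1.9,0]
    - [0,0,-2.6,0]
    - [0,0,-3.2,0]
    - [0,0,-3.5,0]
    - [0,0,-3.5,0]

```text
t: 3.92
eef_pos: [0.4199, -0.2058, 0.2035]
ee_rot: [2.196, 2.245, -0.001]
ft_force: [0.2, -0.9, -1.4]
opening: 0.0116
gripper_force: 30.0
```

```bash
python3 - <<'E'
from h import *
s=observe(); print(s["eef_pos"],s["opening"],s["ft_force"].round(2))
for n in("top","scene"):
    c=camera(n); P=cloud(c); h=cv2.cvtColor(c["frame"],cv2.COLOR_BGR2HSV); H,S,V=[h[...,i].astype(int) for i in range(3)]
    X,Y,Z=P[...,0],P[...,1],P[...,2]
    m=(X>.395)&(X<.45)&(Y<-.08)&(Y>-.33)&(Z>.14)&(Z<.21)&(S<70)&(abs(Y+.2055)>.03)
    q=P[m]; k=np.polyfit(q[:,1],q[:,0],1); print(n,len(q),q.mean(0).round(4),k[0].round(4),q.min(0).round(3),q.max(0).round(3))
    m=(X>.395)&(X<.45)&(Y<-.08)&(Y>-.33)&(Z>.11)&(Z<.22)&(abs(Y+.2055)>.03)
    q=P[m]; print(q.min(0).round(3),q.max(0).round(3)); 
    for y in(-.29,-.26,-.15,-.12):
        r=q[abs(q[:,1]-y)<.008]; print("  y",y,"z",r[:,2].min().round(3),r[:,2].max().round(3))
to(.614,-.303,.215,-2)
E
```

```text
[ 0.41988618 -0.20575749  0.20345448] 0.011588658095911374 [ 0.19 -0.88 -1.39]
top 48 [ 0.4188 -0.1414  0.1971] -0.0066 [ 0.417 -0.174  0.169] [ 0.42  -0.111  0.206]
[ 0.417 -0.174  0.169] [ 0.42  -0.111  0.206]Traceback (most recent call last):
  File "<stdin>", line 11, in <module>
    return umr_minimum(a, axis, None, out, keepdims, initial, where)
ValueError: zero-size array to reduction operation minimum which has no identity
```

servo_tool:
  moves:
    - [0.3,-0.6,0,1.3]
    - [0.6,-1.2,0,2.6]
    - [0.9,-1.8,0,3.9]
    - [1.2,-2.4,0,5.2]
    - [1.5,-3.0,0,6.5]
    - [1.8,-3.6,0,7.8]
    - [2.1,-4.2,0,9.1]
    - [2.3,-4.7,0,10.4]

```text
t: 4.97
eef_pos: [0.228, -0.1168, 0.2017]
ee_rot: [-3.132, -0.212, 0.004]
ft_force: [-3.6, -4.4, 16.9]
opening: 0.0119
gripper_force: 30.0
```

```bash
python3 - <<'E'
from h import *
to(.614,-.303,.205,-2); print(observe()["joint_pos"].round(2))
E
```

```text
row [ 8.93  5.91 -0.12] 1.22 | now [ 0.228  -0.1168  0.2017] yaw 7.7 tilt [-0.002 -0.002 -1.   ] t 4.975
[ 1.23 -0.31 -0.7   2.42 -0.24  0.97 -0.75]
```

I put the wrong sign on that shift and the arm went toward the base. I'll hold for a moment and check the readings before backing out.

servo_tool:
  moves:
    - [0.3,0.2,-0.2,0]
    - [0.3,0.2,-0.2,0]
    - [0.3,0.2,-0.2,0]

```text
t: 5.35
eef_pos: [0.2434, -0.1239, 0.2107]
ee_rot: [-3.133, -0.225, -0.0]
ft_force: [-0.4, 0.0, -1.5]
opening: 0.0119
gripper_force: 30.0
```

```bash
python3 - <<'E'
from h import *
to(.614,-.303,.205,-2); s=observe(); print(s["joint_pos"].round(2),s["ft_force"].round(1),s["opening"])
c=camera("scene"); cv2.imwrite("pics/s2.png",c["frame"][100:420,200:640])
E
```

```text
row [8.53 5.75 0.14] 1.27 | now [ 0.2434 -0.1239  0.2107] yaw 8.2 tilt [ 0.    -0.001 -1.   ] t 5.35
[ 1.23 -0.28 -0.71  2.38 -0.22  0.99 -0.77] [-0.4  0.  -1.5] 0.011857807017594313
```

View pics/s2.png

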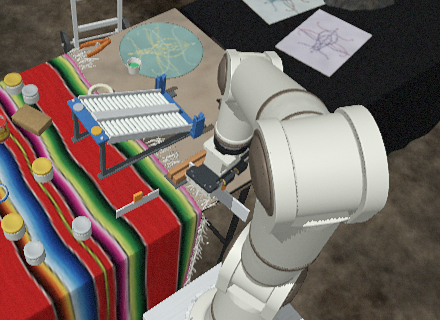

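Nothing was hit: the plate is still in the grip at about (235,205) in the crop, the decoy plate still stands, and the force is back to normal. Moving to above the slot.

servo_tool:
  moves:
    - [0.5,0.4,0,0.1]
    - [1.5,1.0,0,0.3]
    - [2.7,1.8,0,0.6]
    - [3.9,2.6,0,0.8]
    - [5.1,3.4,0,1.0]
    - [6.3,4.2,0,1.2]
    - [7.4,5.0,0,1.27]
    - [8.1,5.5,0,1.27]

```text
t: 6.4
eef_pos: [0.5965, -0.2973, 0.2091]
ee_rot: [-3.14, 0.057, 0.001]
ft_force: [0.7, -0.3, -0.0]
opening: 0.0116
gripper_force: 30.0
```

```bash
python3 - <<'E'
from h import *
to(.614,-.303,.205,-2); print(observe()["joint_pos"].round(2),observe()["ft_force"].round(1))
E
```

```text
row [0.44 0.13 0.1 ] -0.01 | now [ 0.5965 -0.2973  0.2091] yaw -2.1 tilt [-0.001 -0.001 -1.   ] t 6.4
[ 0.93  0.63 -0.77  1.51  0.46  1.19 -1.52] [ 0.7 -0.3 -0. ]
```

servo_tool:
  moves:
    - [0.3,0.1,0.2,0]
    - [0.44,0.13,0.5,0]
    - [0.44,0.13,0.9,0]
    - [0.44,0.13,1.1,0]
    - [0.44,0.13,1.15,0]
    - [0.44,0.13,1.15,0]

```text
t: 7.15
eef_pos: [0.6122, -0.302, 0.1651]
ee_rot: [3.141, -0.056, 0.001]
ft_force: [-0.0, -0.1, -0.9]
opening: 0.0123
gripper_force: 30.0
```

```bash
python3 - <<'E'
from h import *
to(.614,-.303,.205,-2)
for n,(u0,v0) in dict(top=(380,170),scene=(330,150)).items():
    c=camera(n); P=cloud(c); h=cv2.cvtColor(c["frame"],cv2.COLOR_BGR2HSV); H,S,V=[h[...,i].astype(int) for i in range(3)]
    X,Y,Z=P[...,0],P[...,1],P[...,2]
    for nm,m in dict(near=(H>100)&(H<125)&(S>110)&(X>.48)&(X<.55),far=(H>100)&(H<125)&(S>110)&(X>.69)&(X<.75),plate=(S<70)&(X>.5)&(X<.74)&(Z>.1)&(abs(X-.614)>.05)).items():
        m=m&(Y<-.26)&(Y>-.35)&(Z>(.06 if nm!="plate" else .1))
        q=P[m]; print(n,nm,len(q),q.mean(0).round(4),q.min(0).round(3),q.max(0).round(3), np.polyfit(q[:,0],q[:,1],1).round(3) if nm=="plate" else "")
    cv2.imwrite(f"pics/{n}3.png",cv2.resize(c["frame"][v0:v0+100,u0:u0+100],None,fx=6,fy=6,interpolation=cv2.INTER_CUBIC))
a=[cv2.imread(f"pics/{n}3.png") for n in("top","scene")]; cv2.imwrite("pics/b3.png",cv2.resize(np.hstack(a),(800,400)))
E
```

```text
row [ 0.05  0.02 -1.  ] -0.01 | now [ 0.6122 -0.302   0.1651] yaw -2.1 tilt [ 0.  0. -1.] t 7.15
top near 47 [ 0.5154 -0.2968  0.0835] [ 0.508 -0.312  0.061] [ 0.527 -0.284  0.097] 
top far 28 [ 0.7172 -0.2973  0.0843] [ 0.707 -0.313  0.066] [ 0.725 -0.29   0.105] 
top plate 1271 [ 0.5365 -0.2951  0.5716] [ 0.5   -0.344  0.1  ] [ 0.708 -0.26   0.629] [-0.085 -0.25 ]
scene near 103 [ 0.5132 -0.2972  0.0791] [ 0.506 -0.315  0.06 ] [ 0.529 -0.281  0.097] 
scene far 70 [ 0.7121 -0.2999  0.076 ] [ 0.704 -0.317  0.06 ] [ 0.725 -0.286  0.095] 
scene plate 514 [ 0.5372 -0.2827  0.4533] [ 0.5   -0.34   0.109] [ 0.675 -0.26   0.631] [-0.178 -0.187]
```

View pics/b3.png

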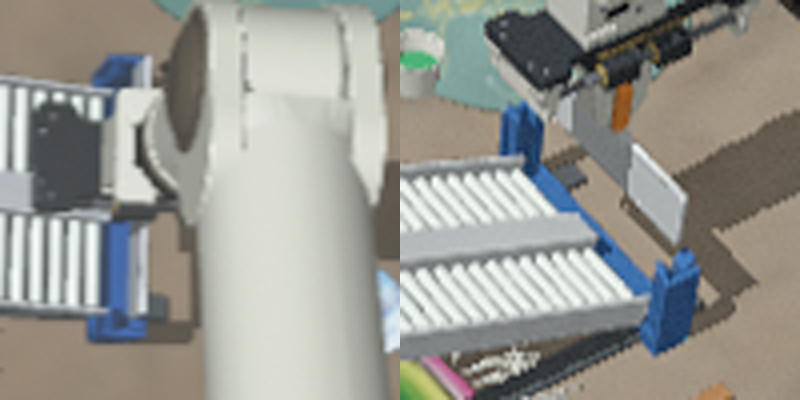

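Plate is square above the slot, between the posts at (520,125) and (672,300) in the right-hand crop. Lowering it while watching the force.

servo_tool:
  moves:
    - [0.05,0,0.2,0]
    - [0.05,0,0.4,0]
    - [0.05,0,0.6,0]
    - [0.05,0,0.75,0]
    - [0.05,0,0.9,0]
    - [0.05,0,0.9,0]

```text
t: 8.0
eef_pos: [0.6139, -0.3019, 0.128]
ee_rot: [-3.141, 0.056, 0.001]
ft_force: [0.2, 0.2, -0.9]
opening: 0.0122
gripper_force: 30.0
```

```bash
python3 - <<'E'
from h import *
to(.614,-.302,.076,-1.8); s=observe(); print(s["ft_force"].round(1),s["moment"].round(2))
c=camera("scene"); cv2.imwrite("pics/s4.png",cv2.resize(c["frame"][150:250,330:430],None,fx=6,fy=6,interpolation=cv2.INTER_CUBIC))
E
```

```text
row [0.  0.  1.3] -0.03 | now [ 0.6139 -0.3019  0.128 ] yaw -2.0 tilt [-0.001 -0.    -1.   ] t 8.0
[ 0.2  0.2 -0.9] [-0.02  0.03  0.01]
```

View pics/s4.png

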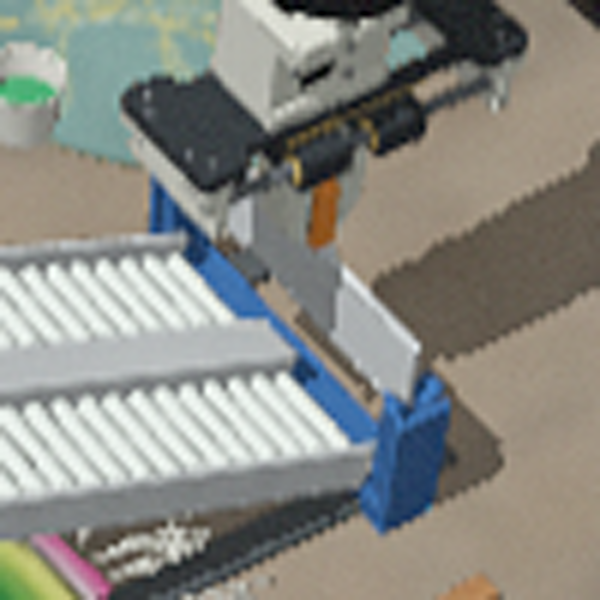

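The near end of the plate sits between the post's prongs at (410,385), already 20 mm inside with no force. Continuing down.

servo_tool:
  moves:
    - [0,0,0.2,0]
    - [0,0,0.4,0]
    - [0,0,0.6,0]
    - [0,0,0.8,0]
    - [0,0,1.0,0]
    - [0,0,1.15,0]
    - [0,0,1.25,0]
    - [0,0,1.25,0]

```text
t: 9.05
eef_pos: [0.6142, -0.3018, 0.0784]
ee_rot: [-3.141, 0.056, 0.001]
ft_force: [-0.1, 0.2, -2.1]
opening: 0.012
gripper_force: 30.0
```

servo_tool:
  moves:
    - [0,0,0.05,0]
    - [0,0,0.1,0]
    - [0,0,0.13,0]
    - [0,0,0.15,0]
    - [0,0,0.15,0]

```text
t: 9.68
eef_pos: [0.6152, -0.3023, 0.075]
ee_rot: [3.14, -0.056, 0.003]
ft_force: [-2.2, 0.2, 9.1]
opening: 0.012
gripper_force: 30.0
```

Contact at 9 N, exactly at the expected home height (TCP 0.075). Releasing and rising.

servo_tool:
  moves:
    - [0,0,0,0]
    - [0,0,0,0]
    - [0,0,0,0]
    - [0,0,-0.7,0]
    - [0,0,-1.7,0]
    - [0,0,-2.7,0]
    - [0,0,-3.7,0]
    - [0,0,-4.2,0]
  grip: 50

```text
t: 10.68
eef_pos: [0.6153, -0.302, 0.2432]
ee_rot: [3.14, -0.056, 0.004]
ft_force: [-0.3, 0.1, -0.4]
opening: 0.05
gripper_force: 0.0
```

```bash
python3 - <<'E'
from h import *
to(.45,-.15,.24,88)
E
```

```text
row [-4.26 -3.65  0.06] -11.26 | now [ 0.6153 -0.302   0.2432] yaw -2.0 tilt [ 0.003  0.001 -1.   ] t 10.675
```

servo_tool:
  moves:
    - [-0.5,-0.5,-0.2,-1.2]
    - [-1,-1,-0.4,-2.5]
    - [-1.6,-1.6,-0.6,-3.8]
    - [-2.2,-2.2,-0.8,-5.1]
    - [-2.8,-2.9,-0.8,-6.4]
    - [-3.3,-3.6,-0.8,-7.7]
    - [-3.8,-4.4,-0.8,-9]
    - [-4,-5,-0.8,-10.3]
  grip: 80

```text
t: 11.68
eef_pos: [0.4599, -0.0952, 0.2719]
ee_rot: [-2.393, -2.034, 0.003]
ft_force: [-0.0, 0.5, 0.6]
opening: 0.0803
gripper_force: 0.0
```

```bash
cat >> h.py <<'E'
def jars():
    out=[]
    for n in("top","scene"):
        c=camera(n); P=cloud(c); h=cv2.cvtColor(c["frame"],cv2.COLOR_BGR2HSV); H,S,V=[h[...,i].astype(int) for i in range(3)]
        X,Y,Z=P[...,0],P[...,1],P[...,2]; W=(X>.3)&(X<.85)&(Y>.06)&(Y<.7)&(Z>.03)&(Z<.065)
        for nm,m,zt in(("gold",(H>17)&(H<30)&(S>100)&(V>110),.05),("silver",(S<45)&(V>110)&(Z>.036),.044)):
            for b,ce,st in blobs(m&W,60):
                k=b&(Z>zt-.008); v,u=np.nonzero(k)
                if len(u)<40: continue
                (cu,cv_),r=cv2.minEnclosingCircle(np.stack([u,v],1).astype(np.float32))
                print(n,nm,len(u),plane(c,u.mean(),v.mean(),zt)[:2].round(4),"Z",np.median(Z[k]).round(3))
    
E
python3 - <<'E'
from h import *
jars(); to(.644,.164,.20,88); print(observe()["joint_pos"].round(2))
E
```

```text
top gold 252 [0.6435 0.1635] Z 0.049
top gold 265 [0.5233 0.3146] Z 0.049
top gold 259 [0.4741 0.4138] Z 0.049
top silver 211 [0.4265 0.3028] Z 0.043
top silver 210 [0.4211 0.1653] Z 0.043
scene gold 68 [0.8277 0.2228] Z 0.053
scene gold 74 [0.8357 0.3082] Z 0.053
scene gold 280 [0.6414 0.166 ] Z 0.051
scene gold 356 [0.5215 0.3175] Z 0.051
scene gold 409 [0.4721 0.4159] Z 0.05
scene silver 291 [0.4189 0.1676] Z 0.045
scene silver 316 [0.4247 0.305 ] Z 0.045
row [7.1 3.5 1.8] -0.91 | now [ 0.4602 -0.0938  0.2722] yaw 80.7 tilt [-0.    -0.001 -1.   ] t 11.775
[ 1.28  0.34 -1.34  1.91  0.36  1.17 -0.36]
```

servo_tool:
  moves:
    - [0.9,0.45,0,-0.1]
    - [1.8,0.9,0,-0.2]
    - [2.8,1.4,0,-0.4]
    - [3.8,1.9,0,-0.6]
    - [4.8,2.4,0,-0.8]
    - [5.8,2.9,0.3,-0.9]
    - [6.7,3.3,0.9,-0.9]
    - [7.1,3.5,1.4,-0.9]

```text
t: 12.78
eef_pos: [0.6479, 0.1618, 0.2143]
ee_rot: [-2.27, -2.171, 0.002]
ft_force: [-0.3, -0.5, -0.5]
opening: 0.0799
gripper_force: 0.0
```

```bash
python3 - <<'E'
from h import *
to(.6425,.165,.018,88); print(observe()["joint_pos"].round(2))
E
```

```text
row [ 0.07 -0.13  4.91] -0.07 | now [0.6479 0.1618 0.2143] yaw 87.4 tilt [ 0.    -0.002 -1.   ] t 12.775
[ 0.37  0.74 -1.04  1.5   0.65  1.28 -0.79]
```

servo_tool:
  moves:
    - [0.07,-0.1,0.9,0]
    - [0.07,-0.1,2,0]
    - [0.07,-0.1,3.2,0]
    - [0.07,-0.1,4.1,0]
    - [0.07,-0.1,4.6,0]
    - [0.07,-0.1,4.85,0]
    - [0.07,-0.1,4.9,0]

```text
t: 13.65
eef_pos: [0.6437, 0.1632, 0.0209]
ee_rot: [2.269, 2.172, 0.001]
ft_force: [-0.1, -0.5, -0.6]
opening: 0.08
gripper_force: 0.0
```

servo_tool:
  moves:
    - [0,0,0,0]
    - [0,0,0,0]
    - [0,0,0,0]
    - [0,0,-0.3,0]
    - [0,0,-1.2,0]
    - [0,0,-2.4,0]
    - [0,0,-3.6,0]
    - [0,0,-4.6,0]
  grip: 30
  squeeze: 10

```text
t: 14.65
eef_pos: [0.6434, 0.1635, 0.2076]
ee_rot: [2.267, 2.173, 0.002]
ft_force: [0.1, -0.5, -1.0]
opening: 0.0584
gripper_force: 10.0
```

```bash
python3 - <<'E'
from h import *
g=np.array([.5755,.0187]); s=np.array([.675,.0143]); d=np.array([-.034,-.9994])
print(g+.078*d,s+.078*d)
c=camera("top"); P=cloud(c); X,Y,Z=[P[...,i] for i in range(3)]
for nm,lo in (("gold",g+.13*d),("silver",s+.13*d)):
    m=(abs(X-lo[0])<.025)&(abs(Y-lo[1])<.04); q=P[m]; A=np.c_[q[:,1]-lo[1],np.ones(len(q))]; k=np.linalg.lstsq(A,q[:,2],rcond=None)[0]
    print(nm,len(q),"slope",k[0],"z at load",k[1]+k[0]*.052, "p90 resid",np.percentile(q[:,2]-A@k,90))
to(*(g+.078*d),.21,88)
E
```

```text
[ 0.572848  -0.0592532] [ 0.672348  -0.0636532]
gold 431 slope 0.3901831833525958 z at load 0.1324172893245188 p90 resid 0.006643796115609474
silver 426 slope 0.40563613953004146 z at load 0.13288647709517337 p90 resid 0.007095163548799306
row [-5.68 -1.58  0.06] -0.05 | now [0.6456 0.1651 0.2134] yaw 87.6 tilt [ 0.003  0.008 -1.   ] t 14.7
```

servo_tool:
  moves:
    - [-0.4,-0.1,-0.4,0]
    - [-1.2,-0.4,-0.4,0]
    - [-2.2,-0.6,-0.4,0]
    - [-3.2,-1,-0.4,0]
    - [-4.2,-1.4,-0.4,0]
    - [-5.2,-1.6,-0.4,0]
    - [-5.8,-1.6,-0.2,-0.05]
    - [-6.05,-1.6,0,-0.05]

```text
t: 15.7
eef_pos: [0.5688, -0.0779, 0.2047]
ee_rot: [2.263, 2.178, -0.001]
ft_force: [-0.4, 0.6, -1.1]
opening: 0.0578
gripper_force: 10.0
```

```bash
python3 - <<'E'
from h import *
to(.5723,-.0743,.166,88); print(observe()["joint_pos"].round(2),observe()["opening"])
E
```

```text
row [0.1  0.08 0.97] -0.03 | now [ 0.5688 -0.0779  0.2047] yaw 87.8 tilt [-0.001  0.    -1.   ] t 15.7
[ 0.9   0.62 -1.13  1.75  0.61  1.17 -0.45] 0.05776763053184817
```

Lower to just above contact, then lower with a light squeeze so the jar pivots flat.

servo_tool:
  moves:
    - [0.1,0.08,0.3,0]
    - [0.1,0.08,0.6,0]
    - [0.1,0.08,0.85,0]
    - [0.1,0.08,0.97,0]
    - [0.1,0.08,0.97,0]

```text
t: 16.32
eef_pos: [0.5727, -0.0731, 0.1661]
ee_rot: [2.26, 2.18, -0.002]
ft_force: [-1.0, -4.1, 3.6]
opening: 0.0581
gripper_force: 10.0
```

servo_tool:
  moves:
    - [0,0,0,0]
    - [0,0,0.05,0]
    - [0,0,0.1,0]
    - [0,0,0.15,0]
    - [0,0,0.2,0]
    - [0,0,0.2,0]
  squeeze: 4

```text
t: 17.08
eef_pos: [0.572, -0.0713, 0.1575]
ee_rot: [-2.259, -2.181, -0.0]
ft_force: [-0.4, 1.1, -0.4]
opening: 0.0588
gripper_force: 4.0
```

```bash
python3 - <<'E'
from h import *
to(.5723,-.0743,.1527,88); print(observe()["ft_force"].round(1),observe()["opening"])
c=camera("scene"); cv2.imwrite("pics/s5.png",cv2.resize(c["frame"][150:270,250:410],None,fx=5,fy=5,interpolation=cv2.INTER_CUBIC))
E
```

```text
row [-0.08  0.01  0.12] -0.0 | now [ 0.572  -0.0713  0.1575] yaw 88.0 tilt [ 0.001 -0.001 -1.   ] t 17.075
[-0.4  1.1 -0.4] 0.058819234065550625
```

View pics/s5.png

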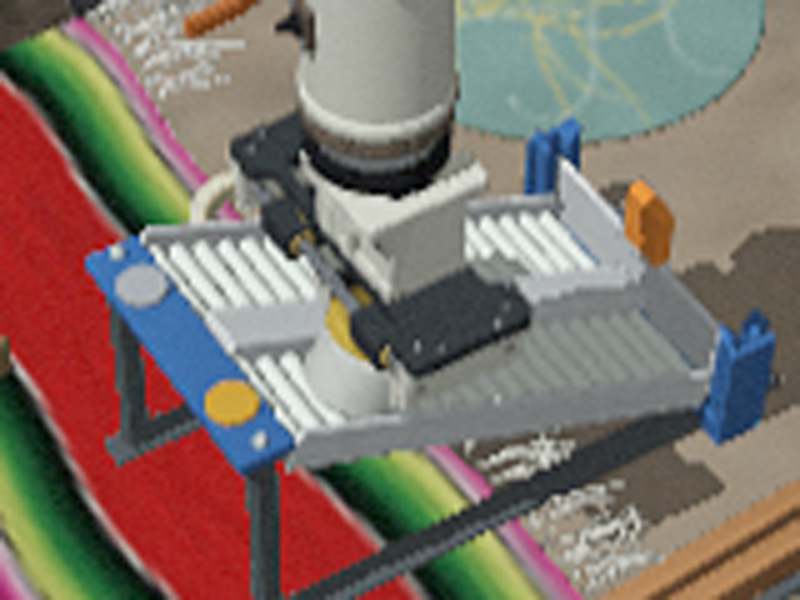

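The jar at (355,360) lies tilted flat on the rollers in the gold lane, and the plate sits home between the posts. A touch lower, then release.

servo_tool:
  moves:
    - [0,0,0.04,0]
    - [0,0,0.06,0]
    - [0,0,0.06,0]

```text
t: 17.5
eef_pos: [0.5729, -0.0722, 0.1562]
ee_rot: [2.26, 2.18, 0.001]
ft_force: [-1.0, -2.5, 4.5]
opening: 0.0585
gripper_force: 4.0
```

servo_tool:
  moves:
    - [0,0,0,0]
    - [0,0,0,0]
    - [0,0,0,0]
    - [0,0,-0.3,0]
    - [0,0,-1,0]
    - [0,0,-1.8,0]
    - [0,0,-2.2,0]
  grip: 88

```text
t: 18.38
eef_pos: [0.5733, -0.0717, 0.2459]
ee_rot: [2.259, 2.18, 0.003]
ft_force: [-0.1, 0.5, 0.6]
opening: 0.0881
gripper_force: 0.0
```

```bash
python3 - <<'E'
from h import *
jars(); to(.5225,.316,.22,88)
c=camera("scene"); cv2.imwrite("pics/s6.png",cv2.resize(c["frame"][150:270,250:410],None,fx=5,fy=5,interpolation=cv2.INTER_CUBIC))
E
```

```text
top gold 260 [0.5235 0.3147] Z 0.049
top gold 262 [0.474  0.4136] Z 0.049
top silver 212 [0.4267 0.3029] Z 0.043
top silver 207 [0.421  0.1652] Z 0.043
scene gold 68 [0.8274 0.2226] Z 0.054
scene gold 69 [0.8351 0.3088] Z 0.051
scene gold 350 [0.5215 0.3174] Z 0.05
scene gold 406 [0.4723 0.4161] Z 0.051
scene silver 287 [0.4193 0.1677] Z 0.045
scene silver 317 [0.4248 0.305 ] Z 0.044
row [ 9.64 -1.62  0.63] -0.01 | now [ 0.5735 -0.0718  0.2455] yaw 87.9 tilt [-0.001  0.003 -1.   ] t 18.475
```

View pics/s6.png

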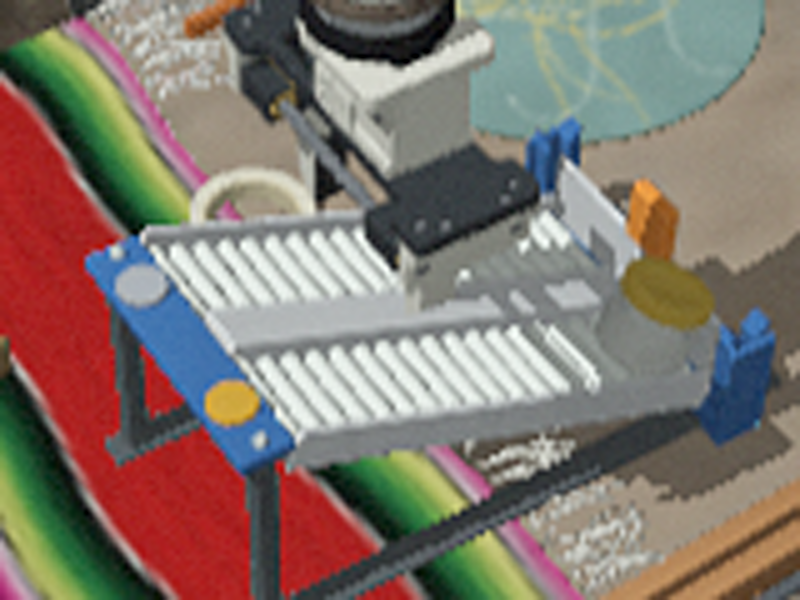

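First gold jar stands lid-up against the plate at (660,320). Now the second gold jar.

servo_tool:
  moves:
    - [0.6,-0.1,0,0]
    - [1.8,-0.3,0,0]
    - [3.2,-0.5,0,0]
    - [4.6,-0.8,0,0]
    - [6,-1,0,0]
    - [7.4,-1.2,0,0]
    - [8.8,-1.5,0.3,0]
    - [9.6,-1.6,0.8,0]
  grip: 76

```text
t: 19.52
eef_pos: [0.5201, 0.3175, 0.2105]
ee_rot: [-2.256, -2.185, -0.0]
ft_force: [0.3, -0.6, 0.8]
opening: 0.0759
gripper_force: 0.0
```

```bash
python3 - <<'E'
from h import *
to(.5225,.316,.019,88); print(observe()["joint_pos"].round(2))
E
```

```text
row [-0.04  0.06  4.79] 0.02 | now [0.5201 0.3175 0.2105] yaw 88.2 tilt [ 0.001 -0.001 -1.   ] t 19.525
[ 0.15  0.65 -1.08  1.66  0.61  1.21 -1.1 ]
```

servo_tool:
  moves:
    - [0,0,0.9,0]
    - [0,0,2,0]
    - [0,0.03,3.2,0]
    - [0,0.03,4.1,0]
    - [0,0.03,4.6,0]
    - [0,0.03,4.75,0]
    - [0,0.03,4.8,0]

```text
t: 20.4
eef_pos: [0.5237, 0.3145, 0.0201]
ee_rot: [-2.261, -2.181, -0.002]
ft_force: [1.0, 0.3, 0.9]
opening: 0.0762
gripper_force: 0.0
```

servo_tool:
  moves:
    - [0,0,0,0]
    - [0,0,0,0]
    - [0,0,0,0]
    - [0,0,-0.3,0]
    - [0,0,-1.2,0]
    - [0,0,-2.4,0]
    - [0,0,-3.8,0]
    - [0,0,-5.2,0]
  grip: 30
  squeeze: 10

```text
t: 21.4
eef_pos: [0.5229, 0.3138, 0.2298]
ee_rot: [2.26, 2.182, -0.0]
ft_force: [0.2, -0.0, -0.7]
opening: 0.0581
gripper_force: 10.0
```

```bash
python3 - <<'E'
from h import *
to(.5723,-.0743,.200,88); print(observe()["joint_pos"].round(2))
E
```

```text
row [-9.65  1.58  0.75] -0.0 | now [0.5229 0.3138 0.2298] yaw 88.0 tilt [-0.  0. -1.] t 21.4
[ 0.17  0.63 -1.09  1.64  0.59  1.24 -1.08]
```

servo_tool:
  moves:
    - [-0.8,0.1,0,0]
    - [-2,0.3,0,0]
    - [-3.4,0.5,0,0]
    - [-4.8,0.8,0,0]
    - [-6.2,1,0,0]
    - [-7.6,1.3,0,0]
    - [-8.8,1.5,0.1,0]
    - [-9.6,1.58,0.5,0]

```text
t: 22.4
eef_pos: [0.5734, -0.0753, 0.2085]
ee_rot: [2.263, 2.176, 0.001]
ft_force: [-0.6, 0.7, -1.1]
opening: 0.0583
gripper_force: 10.0
```

servo_tool:
  moves:
    - [0,0,0.1,0]
    - [0,0,0.2,0]
    - [0,0,0.25,0]
    - [0,0,0.25,0]

```text
t: 22.9
eef_pos: [0.5728, -0.0706, 0.1978]
ee_rot: [2.258, 2.184, 0.0]
ft_force: [-0.3, -0.4, -1.9]
opening: 0.0587
gripper_force: 10.0
```

```bash
python3 - <<'E'
from h import *
to(.5723,-.0743,.166,88)
E
```

```text
row [-0.09 -0.01  0.8 ] 0.01 | now [ 0.5728 -0.0706  0.1978] yaw 88.1 tilt [ 0.  0. -1.] t 22.9
```

servo_tool:
  moves:
    - [-0.09,0,0.3,0]
    - [-0.09,0,0.6,0]
    - [-0.09,0,0.8,0]
    - [-0.09,0,0.8,0]

```text
t: 23.4
eef_pos: [0.5725, -0.0766, 0.1649]
ee_rot: [2.262, 2.18, -0.002]
ft_force: [0.0, -2.6, 1.0]
opening: 0.0581
gripper_force: 10.0
```

servo_tool:
  moves:
    - [0,0,0,0]
    - [0,0,0.05,0]
    - [0,0,0.1,0]
    - [0,0,0.15,0]
    - [0,0,0.2,0]
    - [0,0,0.25,0]
    - [0,0,0.26,0]
    - [0,0,0.26,0]
  squeeze: 4

```text
t: 24.4
eef_pos: [0.5724, -0.075, 0.1549]
ee_rot: [-2.259, -2.181, -0.0]
ft_force: [-0.2, 0.0, -1.5]
opening: 0.0583
gripper_force: 4.0
```

servo_tool:
  moves:
    - [0,0,0,0]
    - [0,0,0,0]
    - [0,0,0,0]
    - [0,0,-0.3,0]
    - [0,0,-1,0]
    - [0,0,-1.8,0]
    - [0,0,-2.2,0]
  grip: 88

```text
t: 25.28
eef_pos: [0.5736, -0.0753, 0.2456]
ee_rot: [2.259, 2.18, 0.003]
ft_force: [0.1, -0.5, 0.6]
opening: 0.0879
gripper_force: 0.0
```

```bash
python3 - <<'E'
from h import *
jars(); to(.473,.415,.22,88)
c=camera("scene"); cv2.imwrite("pics/s7.png",cv2.resize(c["frame"][150:270,250:410],None,fx=3,fy=3,interpolation=cv2.INTER_CUBIC))
E
```

```text
top gold 263 [0.4741 0.4136] Z 0.049
top silver 213 [0.4268 0.3027] Z 0.043
top silver 211 [0.421  0.1652] Z 0.043
scene gold 75 [0.8265 0.2226] Z 0.053
scene gold 72 [0.8345 0.3074] Z 0.052
scene gold 404 [0.4724 0.4159] Z 0.05
scene silver 285 [0.4191 0.1675] Z 0.044
scene silver 314 [0.4247 0.305 ] Z 0.045
row [12.16 -2.96  0.61] -0.01 | now [ 0.5738 -0.0755  0.2452] yaw 87.9 tilt [-0.001  0.003 -1.   ] t 25.375
```

View pics/s7.png

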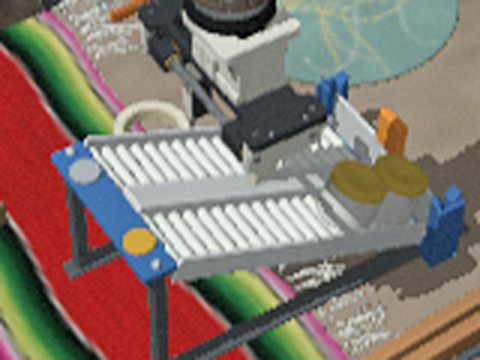

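Two gold jars stand in a closed row at (360,190) and (400,180). Third gold jar next.

servo_tool:
  moves:
    - [0.8,-0.2,0,0]
    - [2.1,-0.5,0,0]
    - [3.5,-0.9,0,0]
    - [4.9,-1.2,0,0]
    - [6.3,-1.6,0,0]
    - [7.7,-1.9,0,0]
    - [9.1,-2.3,0,0]
    - [10.5,-2.6,0,0]
  grip: 80

```text
t: 26.42
eef_pos: [0.4826, 0.3487, 0.2415]
ee_rot: [2.261, 2.181, -0.004]
ft_force: [1.0, 0.8, 0.9]
opening: 0.0801
gripper_force: 0.0
```

servo_tool:
  moves:
    - [0.7,-0.15,0.2,0]
    - [1.3,-0.3,0.6,0]
    - [1.6,-0.36,1,0]
    - [1.65,-0.36,1,0]

```text
t: 26.92
eef_pos: [0.4705, 0.4135, 0.2007]
ee_rot: [-2.259, -2.183, 0.007]
ft_force: [-0.3, -1.2, -0.1]
opening: 0.0802
gripper_force: 0.0
```

```bash
python3 - <<'E'
from h import *
to(.473,.415,.019,88); print(observe()["joint_pos"].round(2))
E
```

```text
row [0.05 0.07 4.54] 0.0 | now [0.4705 0.4135 0.2007] yaw 88.0 tilt [-0.003 -0.003 -1.   ] t 26.925
[-0.06  0.68 -1.04  1.62  0.62  1.21 -1.27]
```

servo_tool:
  moves:
    - [0.03,0.04,0.9,0]
    - [0.03,0.04,2,0]
    - [0.03,0.04,3.1,0]
    - [0.03,0.04,4,0]
    - [0.03,0.04,4.4,0]
    - [0.03,0.04,4.55,0]
    - [0.03,0.04,4.55,0]

```text
t: 27.8
eef_pos: [0.474, 0.4158, 0.0221]
ee_rot: [2.261, 2.181, 0.002]
ft_force: [0.1, -0.5, 0.6]
opening: 0.0802
gripper_force: 0.0
```

servo_tool:
  moves:
    - [0,0,0,0]
    - [0,0,0,0]
    - [0,0,0,0]
    - [0,0,-0.3,0]
    - [0,0,-1.2,0]
    - [0,0,-2.4,0]
    - [0,0,-3.8,0]
    - [0,0,-5.2,0]
  grip: 30
  squeeze: 10

```text
t: 28.8
eef_pos: [0.4729, 0.4153, 0.2315]
ee_rot: [2.26, 2.182, 0.0]
ft_force: [0.4, -0.9, -1.2]
opening: 0.0582
gripper_force: 10.0
```

```bash
python3 - <<'E'
from h import *
to(.5723,-.0743,.198,88); print(observe()["joint_pos"].round(2))
E
```

```text
row [-12.14   2.91   0.84] -0.0 | now [0.4729 0.4153 0.2315] yaw 88.0 tilt [ 0.  0. -1.] t 28.8
[-0.05  0.66 -1.06  1.59  0.6   1.26 -1.25]
```

servo_tool:
  moves:
    - [-0.8,0.2,0,0]
    - [-2.1,0.5,0,0]
    - [-3.5,0.8,0,0]
    - [-4.9,1.2,0,0]
    - [-6.3,1.5,0,0]
    - [-7.7,1.8,0,0]
    - [-9.1,2.2,0,0]
    - [-10.5,2.5,0,0]

```text
t: 29.8
eef_pos: [0.5585, -0.0097, 0.23]
ee_rot: [2.26, 2.181, 0.001]
ft_force: [0.5, 0.7, -1.0]
opening: 0.0583
gripper_force: 10.0
```

servo_tool:
  moves:
    - [-0.7,0.2,0,0]
    - [-1.3,0.35,0.1,0]
    - [-1.6,0.4,0.4,0]
    - [-1.65,0.4,0.8,0]
    - [-1.65,0.4,0.8,0]

```text
t: 30.42
eef_pos: [0.5703, -0.0729, 0.1952]
ee_rot: [-2.256, -2.182, 0.003]
ft_force: [-1.1, -0.2, 0.3]
opening: 0.0583
gripper_force: 10.0
```

```bash
python3 - <<'E'
from h import *
to(.5723,-.0743,.166,88)
E
```

```text
row [-0.03  0.05  0.73] 0.01 | now [ 0.5703 -0.0729  0.1952] yaw 88.1 tilt [ 0.001 -0.003 -1.   ] t 30.425
```

servo_tool:
  moves:
    - [-0.04,0.02,0.3,0]
    - [-0.04,0.02,0.55,0]
    - [-0.04,0.02,0.75,0]
    - [-0.04,0.02,0.75,0]

```text
t: 30.92
eef_pos: [0.5725, -0.0762, 0.1667]
ee_rot: [-2.261, -2.181, 0.001]
ft_force: [-0.5, -0.2, 0.1]
opening: 0.0581
gripper_force: 10.0
```

servo_tool:
  moves:
    - [0,0,0,0]
    - [0,0,0.05,0]
    - [0,0,0.1,0]
    - [0,0,0.15,0]
    - [0,0,0.2,0]
    - [0,0,0.25,0]
    - [0,0,0.26,0]
    - [0,0,0.26,0]
  squeeze: 4

```text
t: 31.92
eef_pos: [0.5722, -0.0752, 0.1563]
ee_rot: [-2.259, -2.181, -0.0]
ft_force: [-0.0, 0.1, 0.8]
opening: 0.058
gripper_force: 4.0
```

servo_tool:
  moves:
    - [0,0,0,0]
    - [0,0,0,0]
    - [0,0,0,0]
    - [0,0,-0.3,0]
    - [0,0,-1,0]
    - [0,0,-1.8,0]
    - [0,0,-2.2,0]
  grip: 88

```text
t: 32.8
eef_pos: [0.5735, -0.0757, 0.2472]
ee_rot: [2.259, 2.18, 0.003]
ft_force: [-0.4, 0.3, -0.4]
opening: 0.0879
gripper_force: 0.0
```

```bash
python3 - <<'E'
from h import *
jars(); to(.4255,.304,.22,88)
c=camera("scene"); cv2.imwrite("pics/s8.png",cv2.resize(c["frame"][150:270,250:410],None,fx=3,fy=3,interpolation=cv2.INTER_CUBIC))
E
```

```text
top silver 210 [0.4267 0.3026] Z 0.043
top silver 211 [0.421  0.1652] Z 0.043
scene gold 73 [0.8259 0.2222] Z 0.053
scene gold 69 [0.8356 0.3094] Z 0.052
scene silver 286 [0.4191 0.1677] Z 0.045
scene silver 311 [0.4249 0.305 ] Z 0.045
row [ 9.36 -4.05  0.65] -0.01 | now [ 0.5738 -0.0759  0.2468] yaw 87.9 tilt [-0.001  0.003 -1.   ] t 32.9
```

View pics/s8.png

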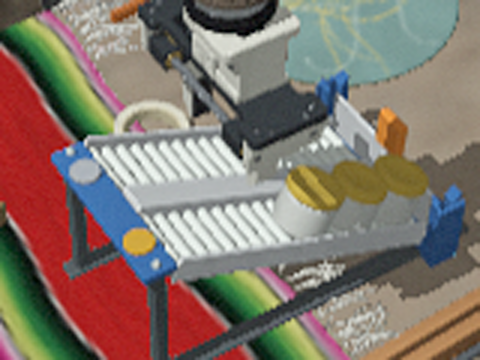

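The gold row of three is closed and upright at (310,205), (360,190) and (400,180). Now the silver jars.

servo_tool:
  moves:
    - [0.6,-0.2,0,0]
    - [1.8,-0.7,0,0]
    - [3.2,-1.4,0,0]
    - [4.6,-2,0,0]
    - [6,-2.6,0,0]
    - [7.4,-3.2,0,0]
    - [8.7,-3.8,0.4,0]
    - [9.4,-4.05,0.9,0]
  grip: 76

```text
t: 33.95
eef_pos: [0.4218, 0.3082, 0.2078]
ee_rot: [-2.256, -2.185, 0.0]
ft_force: [0.1, -0.7, -0.5]
opening: 0.0761
gripper_force: 0.0
```

```bash
python3 - <<'E'
from h import *
to(.4257,.304,.0165,88); print(observe()["joint_pos"].round(2))
E
```

```text
row [-0.1   0.1   4.78] 0.02 | now [0.4218 0.3082 0.2078] yaw 88.2 tilt [ 0.    -0.001 -1.   ] t 33.95
[ 0.21  0.51 -1.15  1.87  0.52  1.1  -1.17]
```

servo_tool:
  moves:
    - [-0.02,0.03,0.9,0]
    - [-0.02,0.03,2,0]
    - [-0.02,0.03,3.2,0]
    - [-0.02,0.03,4.1,0]
    - [-0.02,0.03,4.6,0]
    - [-0.02,0.03,4.78,0]
    - [-0.02,0.03,4.8,0]

```text
t: 34.83
eef_pos: [0.4255, 0.3051, 0.0171]
ee_rot: [-2.261, -2.181, -0.001]
ft_force: [-0.5, 0.1, 0.3]
opening: 0.0756
gripper_force: 0.0
```

servo_tool:
  moves:
    - [0,0,0,0]
    - [0,0,0,0]
    - [0,0,0,0]
    - [0,0,-0.3,0]
    - [0,0,-1.2,0]
    - [0,0,-2.4,0]
    - [0,0,-3.8,0]
    - [0,0,-5.2,0]
  grip: 30
  squeeze: 10

```text
t: 35.83
eef_pos: [0.4247, 0.3045, 0.2269]
ee_rot: [2.26, 2.182, -0.0]
ft_force: [1.2, 0.1, -1.0]
opening: 0.0523
gripper_force: 10.0
```

```bash
python3 - <<'E'
from h import *
to(.6718,-.0783,.197,88); print(observe()["joint_pos"].round(2))
E
```

```text
row [-9.35  6.51  0.75] -0.0 | now [0.4247 0.3045 0.2269] yaw 88.0 tilt [-0. -0. -1.] t 35.825
[ 0.24  0.48 -1.17  1.85  0.49  1.14 -1.14]
```

servo_tool:
  moves:
    - [-0.6,0.4,-0.1,0]
    - [-1.7,1.2,-0.1,0]
    - [-2.9,2,-0.1,0]
    - [-4.1,2.8,-0.1,0]
    - [-5.3,3.7,-0.1,0]
    - [-6.5,4.5,-0.1,0]
    - [-7.7,5.3,-0.1,0]
    - [-8.7,6.1,0,0]

```text
t: 36.83
eef_pos: [0.6574, -0.0544, 0.2256]
ee_rot: [2.262, 2.179, 0.0]
ft_force: [0.9, 0.6, -1.3]
opening: 0.0522
gripper_force: 10.0
```

servo_tool:
  moves:
    - [-0.4,0.3,0.1,0]
    - [-0.6,0.4,0.4,0]
    - [-0.65,0.41,0.7,0]
    - [-0.65,0.41,0.75,0]
    - [-0.65,0.41,0.75,0]

```text
t: 37.45
eef_pos: [0.6717, -0.0769, 0.1948]
ee_rot: [-2.258, -2.184, -0.0]
ft_force: [-0.2, 0.4, -1.3]
opening: 0.0517
gripper_force: 10.0
```

```bash
python3 - <<'E'
from h import *
to(.6718,-.0777,.163,88); print(observe()["joint_pos"].round(2))
E
```

```text
row [-0.02  0.    0.8 ] 0.01 | now [ 0.6717 -0.0769  0.1948] yaw 88.1 tilt [ 0. -0. -1.] t 37.45
[ 0.71  0.76 -1.01  1.5   0.67  1.26 -0.43]
```

servo_tool:
  moves:
    - [-0.02,0,0.3,0]
    - [-0.02,0,0.6,0]
    - [-0.02,0,0.8,0]
    - [-0.02,0,0.8,0]

```text
t: 37.95
eef_pos: [0.6717, -0.0795, 0.1617]
ee_rot: [-2.26, -2.18, 0.001]
ft_force: [-0.4, 0.9, -1.4]
opening: 0.0522
gripper_force: 10.0
```

servo_tool:
  moves:
    - [0,0,0,0]
    - [0,0,0.05,0]
    - [0,0,0.1,0]
    - [0,0,0.15,0]
    - [0,0,0.2,0]
    - [0,0,0.25,0]
    - [0,0,0.28,0]
    - [0,0,0.28,0]
  squeeze: 4

```text
t: 38.95
eef_pos: [0.6717, -0.0782, 0.1509]
ee_rot: [-2.259, -2.181, -0.0]
ft_force: [-0.4, 0.3, -0.1]
opening: 0.0522
gripper_force: 4.0
```

servo_tool:
  moves:
    - [0,0,0,0]
    - [0,0,0,0]
    - [0,0,0,0]
    - [0,0,-0.3,0]
    - [0,0,-1,0]
    - [0,0,-1.8,0]
    - [0,0,-2.2,0]
  grip: 82

```text
t: 39.83
eef_pos: [0.6731, -0.0788, 0.2424]
ee_rot: [2.259, 2.18, 0.004]
ft_force: [0.2, -0.3, 0.2]
opening: 0.0816
gripper_force: 0.0
```

```bash
python3 - <<'E'
from h import *
jars(); to(.4202,.1665,.22,88)
c=camera("scene"); cv2.imwrite("pics/s9.png",cv2.resize(c["frame"][150:270,250:410],None,fx=3,fy=3,interpolation=cv2.INTER_CUBIC))
E
```

```text
top silver 209 [0.4212 0.1651] Z 0.043
scene gold 75 [0.8264 0.2227] Z 0.053
scene gold 63 [0.8348 0.3125] Z 0.052
scene silver 285 [0.4189 0.1676] Z 0.045
row [ 5.9  -6.55  0.52] -0.01 | now [ 0.6733 -0.0789  0.2421] yaw 87.9 tilt [-0.     0.004 -1.   ] t 39.925
```

View pics/s9.png

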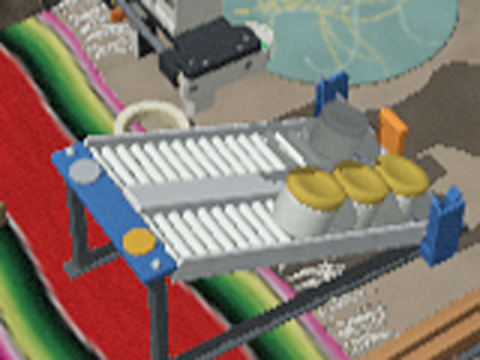

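The silver jar stands in its lane at (340,135). Last jar on the table: silver at (0.420,0.166).

servo_tool:
  moves:
    - [0.5,-0.5,0,0]
    - [1.4,-1.5,0,0]
    - [2.3,-2.5,0,0]
    - [3.2,-3.5,0,0]
    - [4.1,-4.5,0,0]
    - [5,-5.5,0,0]
    - [5.7,-6.3,0.3,0]
    - [5.9,-6.55,0.6,0]
  grip: 76

```text
t: 40.98
eef_pos: [0.4163, 0.167, 0.2144]
ee_rot: [2.257, 2.185, -0.003]
ft_force: [0.2, -1.2, -0.4]
opening: 0.0761
gripper_force: 0.0
```

```bash
python3 - <<'E'
from h import *
jars();to(.4202,.1665,.0165,88); print(observe()["joint_pos"].round(2))
E
```

```text
top silver 122 [0.4228 0.156 ] Z 0.043
scene gold 71 [0.8269 0.223 ] Z 0.054
scene gold 54 [0.8361 0.3136] Z 0.053
scene silver 284 [0.419  0.1677] Z 0.045
row [0.03 0.1  4.94] 0.01 | now [0.4169 0.1657 0.2139] yaw 88.1 tilt [-0.002 -0.003 -1.   ] t 41.075
[ 0.65  0.36 -1.28  2.03  0.4   1.04 -0.85]
```

servo_tool:
  moves:
    - [0.02,0.06,0.9,0]
    - [0.02,0.06,2,0]
    - [0.02,0.06,3.2,0]
    - [0.02,0.06,4.2,0]
    - [0.02,0.06,4.7,0]
    - [0.02,0.06,4.9,0]
    - [0.02,0.06,4.93,0]

```text
t: 41.95
eef_pos: [0.4217, 0.1663, 0.018]
ee_rot: [-2.262, -2.18, 0.001]
ft_force: [0.0, -0.5, -0.0]
opening: 0.0759
gripper_force: 0.0
```

servo_tool:
  moves:
    - [0,0,0,0]
    - [0,0,0,0]
    - [0,0,0,0]
    - [0,0,-0.3,0]
    - [0,0,-1.2,0]
    - [0,0,-2.4,0]
    - [0,0,-3.8,0]
    - [0,0,-5.2,0]
  grip: 30
  squeeze: 10

```text
t: 42.95
eef_pos: [0.4204, 0.1669, 0.2283]
ee_rot: [-2.259, -2.183, 0.001]
ft_force: [1.8, -0.8, -0.3]
opening: 0.0519
gripper_force: 10.0
```

```bash
python3 - <<'E'
from h import *
to(.6718,-.0777,.197,88); print(observe()["joint_pos"].round(2))
E
```

```text
row [-5.89  6.49  0.78] 0.0 | now [0.4204 0.1669 0.2283] yaw 88.0 tilt [-0.    -0.001 -1.   ] t 42.95
[ 0.67  0.34 -1.29  2.01  0.38  1.07 -0.83]
```

servo_tool:
  moves:
    - [-0.5,0.5,-0.1,0]
    - [-1.3,1.5,-0.1,0]
    - [-2.2,2.4,-0.1,0]
    - [-3.1,3.4,-0.1,0]
    - [-4,4.4,-0.1,0]
    - [-4.9,5.4,-0.1,0]
    - [-5.6,6.2,0,0]
    - [-5.9,6.49,0.3,0]

```text
t: 43.95
eef_pos: [0.6736, -0.081, 0.2146]
ee_rot: [2.264, 2.177, 0.002]
ft_force: [-0.8, 0.7, -1.3]
opening: 0.0519
gripper_force: 10.0
```

servo_tool:
  moves:
    - [0,0,0.2,0]
    - [0,0,0.4,0]
    - [0,0,0.45,0]
    - [0,0,0.45,0]

```text
t: 44.45
eef_pos: [0.6718, -0.0775, 0.1967]
ee_rot: [2.259, 2.183, -0.0]
ft_force: [0.5, -0.4, -1.5]
opening: 0.0521
gripper_force: 10.0
```

```bash
python3 - <<'E'
from h import *
to(.6718,-.0777,.163,88)
E
```

```text
row [-0.    0.    0.84] 0.0 | now [ 0.6718 -0.0775  0.1967] yaw 88.0 tilt [-0.  0. -1.] t 44.45
```

servo_tool:
  moves:
    - [0,0,0.3,0]
    - [0,0,0.6,0]
    - [0,0,0.83,0]
    - [0,0,0.83,0]

```text
t: 44.95
eef_pos: [0.6719, -0.0791, 0.1622]
ee_rot: [-2.261, -2.18, 0.002]
ft_force: [0.3, 0.2, 0.2]
opening: 0.0519
gripper_force: 10.0
```

servo_tool:
  moves:
    - [0,0,0,0]
    - [0,0,0.05,0]
    - [0,0,0.1,0]
    - [0,0,0.15,0]
    - [0,0,0.2,0]
    - [0,0,0.25,0]
    - [0,0,0.28,0]
    - [0,0,0.28,0]
  squeeze: 4

```text
t: 45.95
eef_pos: [0.6723, -0.0779, 0.1523]
ee_rot: [2.26, 2.182, 0.001]
ft_force: [-0.8, -1.5, 4.7]
opening: 0.0524
gripper_force: 4.0
```

servo_tool:
  moves:
    - [0,0,0,0]
    - [0,0,0,0]
    - [0,0,0,0]
    - [0,0,-0.3,0]
    - [0,0,-1,0]
    - [0,0,-1.8,0]
    - [0,0,-2.2,0]
  grip: 82

```text
t: 46.82
eef_pos: [0.6731, -0.0779, 0.2427]
ee_rot: [2.259, 2.18, 0.004]
ft_force: [-0.2, -0.0, 0.1]
opening: 0.082
gripper_force: 0.0
```

servo_tool:
  moves:
    - [1,-0.7,0,0]
    - [2,-1.8,0,0]
    - [3,-2.9,0,0]
    - [4,-4,0,0]
    - [4.9,-5,0,0]
    - [5,-5,0,0]
    - [5,-5,0,0]

```text
t: 47.7
eef_pos: [0.48, 0.1283, 0.2402]
ee_rot: [2.26, 2.181, 0.0]
ft_force: [0.0, 0.8, -0.2]
opening: 0.0821
gripper_force: 0.0
```

```bash
python3 - <<'E'
from h import *
jars(); print(observe()["t"],observe()["ft_force"].round(1))
a=[]
for n,(u0,v0) in dict(top=(290,160),scene=(255,150)).items():
    c=camera(n); a.append(cv2.resize(c["frame"][v0:v0+150,u0:u0+150],(400,400),interpolation=cv2.INTER_CUBIC))
    P=cloud(c); h=cv2.cvtColor(c["frame"],cv2.COLOR_BGR2HSV); H,S,V=[h[...,i].astype(int) for i in range(3)]
    m=(H>5)&(H<17)&(S>150)&(V>120)&(abs(P[...,0]-.614)<.06)&(abs(P[...,1]+.303)<.05); print(n,"grip",P[m].mean(0).round(3),P[m].max(0).round(3))
cv2.imwrite("pics/fin.png",np.hstack(a))
E
```

```text
scene gold 74 [0.826  0.2229] Z 0.052
scene gold 54 [0.8367 0.3133] Z 0.054
47.8 [ 0.3 -0.5  0.4]
top grip [ 0.616 -0.305  0.107] [ 0.634 -0.3    0.121]
scene grip [ 0.613 -0.302  0.101] [ 0.636 -0.297  0.119]
```

View pics/fin.png

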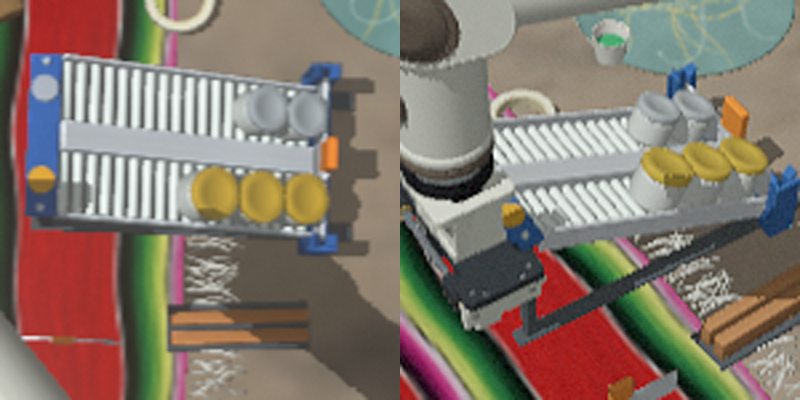

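Both rows are closed and upright against the plate: gold at (215,195), (262,195) and (306,198), silver at (267,108) and (306,113). The plate grip height matches the home position, and no jars are left to load.

```bash
python3 -c "
from station import *
print(hand_in())"
```

```text
the job is handed in; nothing more can be done
None
```

The stop plate is fully home in the slot, and all five jars to the left of the rack (three gold, two silver) stand upright with lids up, in closed rows against it in their marked lanes; the job is handed in, with no verdict returned.

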